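# Clip the pen torch into its stand and hold the ball tray in its beam

## Robot

A 6-joint arm with a two-finger parallel gripper is mounted at the origin on the work surface. World frame = base frame: x ahead of the robot, y to its left, z up, the work surface at z = 0. Lengths are in m, angles in rad, forces in N, time in s.
With the tool pointing down it reaches from about 0.35 to 0.975 m from the base axis. Payload 4.9 kg.
Tool frame: the origin (TCP) lies midway between the tips of the shut fingers; the grasp point (between the pads) lies 19 mm behind it; z points along the fingers, y is the direction in which the jaws open and shut (so a half turn about z gives the same grasp; the last joint's range is limited). The gripper opens to 85 mm and grips with 20 to 120 N. Pads are 22 mm wide; open, the fingers measure 114 mm over their backs; the gripper's body (76 mm by 85 mm) begins 54 mm behind the grasp point. The pads swing forward as they close: fully open they stand 13 mm farther back than shut.
Start: joints at [-1.268, 0.053, 1.613, -0, 1.476, -0.119], TCP at [0.256, -0.57, 0.2] pointing down, gripper open.
Joint ranges: [-3.01, 3.01], [-1.01, 2.22], [0.06, 2.58], [-1.02, 4.17], [0.09, 2.62], [-3.14, 3.14]. Speed limits (rad/s): [2.57, 2.57, 3.14, 3.14, 3.14, 3.14].

## Interface

Orientations are given as a unit quaternion [w, x, y, z].
In Python, from plant import state, grab_frame, camera_params, job_done, boxes_of gives the robot as it stands.
- The arm moves only by the tool step_arm, never from a script. Its argument "steps" is a list of rows, each a list of 4 numbers: the shift along the tool's x, y, z in mm, then the turn about the tool's z in degrees. A call has 1 to 8 rows; each row shifts and turns the pose as measured when the row begins, along the tool's axes as they then stand; what a row does not reach is not made up. A row lasts 1/10 s, in which the tool goes at most 50 mm and 8.59 degrees, less where a joint would pass 70% of its speed; a pose out of reach is approached as far as the arm can. A call is refused whole if a number of a shift passes 50 or a number of a turn 8.59, either way. A call with a gripper value outside its range is refused whole. "claw" is the opening in per cent of the stroke, from 0 (shut) to 100 (fully open), set as the call begins (left out, the last holds). The fingers move at their own pace and stop on an object; the grip force is fixed at half the most. Time passes only in rows, so rows that do not move let the fingers close. It gives the time, the measured TCP pose, the force and the opening at its end, in the units of the state.
- state(): the state, without advancing time (a new reading comes with each control period).
- grab_frame(name): name is "side" or "top" or "wrist"; returns (picture, depth): 400x640x3 uint8, red, green, blue; 400x640 float32, m along the optical axis (not along the pixel's ray), 0 where there is no reading.
- camera_params(name): a dict with "mtx" (3x3 intrinsics, pixels), "extrinsics" (4x4, takes a point from camera to world coordinates); the wrist camera has in their place "T_tool_cam" (4x4, takes a point from camera to tool coordinates, whose origin is the TCP and whose axes are the flange's). Camera axes: x right, y down, z forward; pixel columns grow to the right and rows downward; lengths in m; the calibration is good to about 2 mm. The wrist camera is an equidistant fisheye: a pixel r from the principal point sees the ray r / f radians off the axis. A picture is of the moment at which its call begins: read the wrist's pose just before it. camera_params takes no time and is no camera call.
- job_done(): hands the job in, once; it reports no verdict.
Trained networks look in the newest picture that a camera, given by its name, has taken for a name from the list of things; names that differ only in an ending like _2 or _b are one class to them, and where a whole thing is asked for, a point or a joint stands for the part that bears it (a point fixed in the world has none). Each returns a list of dicts, best first, with "p" (0 to 1); they miss things now and then, are a little off and sometimes report something else, mostly with a low value. They report only what shows in the picture. A call takes as long as a camera call. They do not tell look-alikes from the thing itself.
- boxes_of(camera, label): "box" ([left, top, width, height] in pixels, round what is visible of it).
The state is a dict: "time": time; "joint_pos": joint angles; "joint_vel": joint speeds; "joint_efforts": joint torques, N m; "tool_pos": TCP position; "tool_rot": TCP orientation; "contact_force": force on the tool from outside, world axes, zero at the start; "ft_torque": the same for the moment, N m; "gripper_width": opening from 0.0 (shut) to 1.0 (fully open).
Only numpy, scipy, OpenCV 4.12 (cv2) and the standard library are available. Lean on these libraries where they do the work, as an engineer would, in place of code of your own. Each camera call takes 0.05 s, during which the arm holds its last target. There are 200 camera calls.

## Task

Get the cleaned trackball ready for inspection in raking light: lay the pen torch in the two forks of its stand with its lens to the robot's left, press it straight down until the sprung jaw has snapped shut over it, and let go. Then lift the black parts tray by its handle and carry it level, so that neither ball leaves its pocket, until the larger ball is in the middle of the beam, about 7 cm in front of the lens. Finish while still holding the tray there, level and still; leave the floppy drive, trackball base and screwdriver where they are.

Things in the scene. Friction and masses are not known exactly. Their poses are not given: they have to be found in the camera images.
- torch_mid (a point): Centre of the pen torch, on its axis: a loose dark metal barrel 16 mm thick, about 70 g, lying on the bench with its axis 8 mm up. Its y axis runs along the barrel to the lens. Plain round barrel to 61 mm either side of this point; beyond it the bare aluminium head (lens end) and the dark tail cap are hexagonal, 16.4 mm across flats, so it does not roll.
- torch_lens (a point): The lens: front face of the torch's head, on its axis, 75 mm from the centre along the torch's y (the tail end is 76 mm the other way). The beam leaves here along +y. Axes of the torch.
- stand: Torch stand, fixed to the bench: base plate 56 mm (x) by 130 mm (y), 10 mm thick, and two upright forks 38 mm either side of the middle along its y, each 10 mm wide (66 mm free between them). Each fork is an open-topped slot 17.5 mm wide whose mouth flares to 32 mm. Origin at its underside centre; its y, to the robot's left, is the way the lens must look; x is level, across the torch.
- clip_seat (a point): Where the torch's centre lies when it is home: midway between the forks, 110 mm above the bench, axes of the stand. The fork mouths end 22 mm above this point. Between the forks all is open to 35 mm below it, where the hinge pin of the jaw crosses (at x = +10 mm).
- jaw (a joint): Angle of the steel sprung jaw: two joined arms on the stand's +x side, 44 to 52 mm either side of the middle along y. 0 = shut; their noses then reach over the slots, to x = +3.5 mm, sloping tops 8 to 21 mm above the seat point. It opens to about 0.08 as the torch is forced down past them (some 4 to 10 N in all) and springs back to 0 once the torch is home.
- tray_grip (a point): Middle of the aluminium grip bar of the loose black parts tray (about 150 g), over the tray's centre, 52 mm above its underside. The bar is 38 mm long (tray x), 12 mm thick (y) and 20 mm tall (z), on two posts. The tray is 156 mm (x) by 68 mm (y), its lip 16 mm high; its z points up when level.
- pocket_a (a point): Centre of the floor of one round pocket of the tray, 45 mm from the handle along the tray's +x and 6 mm above the tray's underside. The pocket is 26 mm wide and 4 mm deep. Axes of the tray.
- pocket_b (a point): The same for the other pocket, 45 mm from the handle along the tray's -x.
- big_ball_center (a point): Centre of the larger grey ball (the trackball), 34 mm in diameter, 36 g, lying loose in either pocket, its centre 23 mm above the tray's underside. It rolls out if the tray is tipped by about 40 degrees or jerked.
- small_ball_center (a point): Centre of the smaller grey ball (a mouse ball), 22 mm in diameter, 30 g, lying loose in the other pocket, with about 4 mm of play.
- trackball_base: Bystander: the opened trackball housing, a grey round shell 92 mm wide and 38 mm high with an empty socket and a button bar on its +x side. Origin at its underside centre.
- floppy_drive: Bystander: an open floppy drive mechanism, 155 by 104 mm, 34 mm high. Origin at its underside centre.
- screwdriver: Bystander: a screwdriver 150 mm long lying on the bench along its x axis.
Things that resemble listed ones, but are neither listed nor needed, are in the scene too. Of the things shaped like the part that bears torch_mid, the dark steel one is meant.

How it is judged:
On the way, in this order (a step that is already met when the one before it is completed fails the run):
1. the torch has pushed the sprung jaw aside (value of joint jaw above 0.03 rad and contact force between torch and jaw above 0.3 N).
2. the torch lies home in both forks, lens the right way, the jaw closed over it, and it has been let go (x of torch_mid in the frame of clip_seat between -0.003 and 0.003 m and z of torch_mid in the frame of clip_seat between -0.003 and 0.003 m and y of torch_mid in the frame of clip_seat between -0.012 and 0.012 m and y of torch_lens in the frame of clip_seat above 0.05 m and angle between the y axis of torch_mid and the y axis of clip_seat, either way round below 0.06 rad and value of joint jaw below 0.04 rad and contact force between torch and the arm below 0.1 N and contact force between torch and the fingers below 0.1 N), for 0.3 s.
3. the tray has been lifted clear of the bench, level, by its handle (height (world z) of tray_grip above 0.09 m and angle between tray_grip's own z axis and vertical below 0.25 rad and contact force between tray and the fingers above 1 N), for 0.2 s.
At the end, for the whole second after the job is handed in: Torch home in both forks (3 mm; 12 mm lengthwise), lens to +y, jaw shut (0.04 rad), let go. Tray held by the gripper alone, clear of all else, level within 7 degrees, still, both balls in their pockets, larger ball within 12 mm of the torch's axis and 45 to 95 mm before the lens (all of step 2 and contact force between tray and the fingers above 1 N and contact force between tray and stand below 0.1 N and contact force between tray and torch below 0.1 N and height (world z) of tray_grip above 0.1 m and angle between tray_grip's own z axis and vertical below 0.12 rad and linear speed of tray below 0.02 m/s and angular speed of tray below 0.4 rad/s and not (distance between big_ball_center and pocket_a above 0.024 m and distance between big_ball_center and pocket_b above 0.024 m) and not (distance between small_ball_center and pocket_a above 0.017 m and distance between small_ball_center and pocket_b above 0.017 m) and y of big_ball_center in the frame of torch_lens between 0.045 and 0.095 m and x of big_ball_center in the frame of clip_seat between -0.012 and 0.012 m and z of big_ball_center in the frame of clip_seat between -0.012 and 0.012 m); the arm keeps its last pose, push and grip.
It fails at once if a ball leaves its pocket ((distance between big_ball_center and pocket_a above 0.024 m and distance between big_ball_center and pocket_b above 0.024 m) or (distance between small_ball_center and pocket_a above 0.017 m and distance between small_ball_center and pocket_b above 0.017 m)).
It fails at once if the tray is tipped by more than 20 degrees (angle between tray_grip's own z axis and vertical above 0.35 rad).
It fails at once if a bystander (floppy drive, trackball base or screwdriver) is moved by more than 20 mm (distance of any of floppy_drive, trackball_base, screwdriver from where it was at the start of the episode above 0.02 m).
It also fails if it takes over 61 s, if anything falls off the work surface, if the arm or the gripper's body presses on something with over 40 N, if the wrist force passes 120 N, or if a joint passes its speed limit or range.

## Working session

There is one attempt and no reset: what is moved stays moved. The work goes in short steps, Python scripts to look and compute and a tool call to move; the robot and the scene stay as the last step left them, time stands still between calls to the robot, and variables do not carry over. Pictures are saved under pics/ and viewed, about 8 in all and at most 12, crops included, and the job is handed in when it is done.

Besides the shell and the picture viewer there is one more tool, called after "Emit:" by a JSON object that holds its "name" and its "arguments", one argument or row to a line. step_arm: Moves the arm, as the interface text tells. Its arguments: {"type":"object","properties":{"steps":{"type":"array"},"claw":{"type":"number"}},"required":["steps"]}

```bash
mkdir -p pics
python3 - <<'E'
from plant import *
import cv2,numpy as np
s=state();print(s['time'],s['tool_pos'],s['tool_rot'])
for c in('top','side'):
    p,d=grab_frame(c);cv2.imwrite(f'pics/{c}0.png',p[:,:,::-1]);np.save(f'{c}0.npy',d);np.save(f'{c}0rgb.npy',p)
    cp=camera_params(c);print(c,np.round(cp['mtx'],1).tolist(),np.round(cp['extrinsics'],3).tolist())
    for l in('torch_mid','stand','tray_grip','big_ball_center','small_ball_center','screwdriver','jaw'):
        print(l,[(round(b['p'],2),np.round(b['box']).tolist()) for b in boxes_of(c,l)][:4])
E
```

```text
0.0 [ 0.25567051 -0.56955763  0.19885394] [-1.02975943e-03  9.77839574e-01  2.09353047e-01 -9.74812660e-05]
top [[386.2, 0.0, 318.4], [0.0, 386.2, 201.2], [0.0, 0.0, 1.0]] [[0.012, -0.997, 0.071, 0.514], [-1.0, -0.013, -0.004, 0.014], [0.005, -0.071, -0.997, 1.041], [0.0, 0.0, 0.0, 1.0]]
torch_mid [(0.71, [424.0, 201.0, 54.0, 36.0]), (0.56, [381.0, 256.0, 57.0, 13.0])]
stand [(0.64, [333.0, 166.0, 54.0, 30.0])]
tray_grip [(0.97, [191.0, 178.0, 48.0, 66.0])]
big_ball_center [(0.48, [198.0, 188.0, 16.0, 14.0])]
small_ball_center [(0.38, [216.0, 222.0, 11.0, 8.0])]
screwdriver [(0.88, [296.0, 231.0, 16.0, 42.0])]
jaw [(0.52, [345.0, 165.0, 45.0, 15.0]), (0.46, [218.0, 218.0, 7.0, 9.0])]
side [[485.1, 0.0, 317.8], [0.0, 485.1, 197.3], [0.0, 0.0, 1.0]] [[-0.805, -0.389, 0.447, 0.03], [-0.593, 0.535, -0.602, 0.736], [-0.005, -0.75, -0.662, 0.913], [0.0, 0.0, 0.0, 1.0]]
torch_mid [(0.7, [196.0, 214.0, 43.0, 35.0]), (0.68, [389.0, 186.0, 30.0, 33.0]), (0.67, [387.0, 148.0, 10.0, 37.0])]
stand [(0.65, [304.0, 150.0, 40.0, 67.0])]
tray_grip [(0.66, [211.0, 283.0, 70.0, 41.0])]
big_ball_center [(0.6, [222.0, 282.0, 15.0, 17.0])]
small_ball_center [(0.52, [259.0, 297.0, 9.0, 6.0])]
screwdriver [(0.76, [321.0, 237.0, 48.0, 34.0])]
jaw [(0.51, [302.0, 148.0, 28.0, 42.0])]
```

View pics/top0.png

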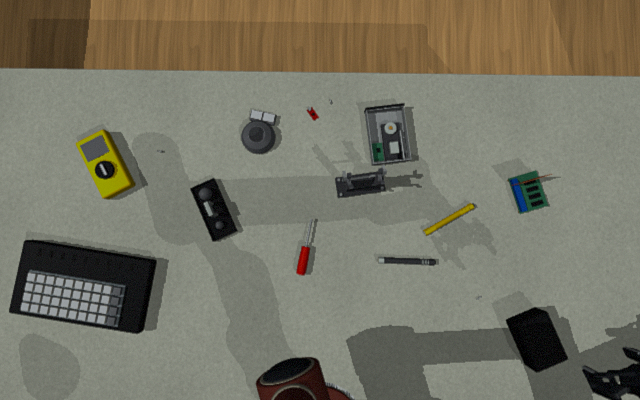

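View pics/side0.png

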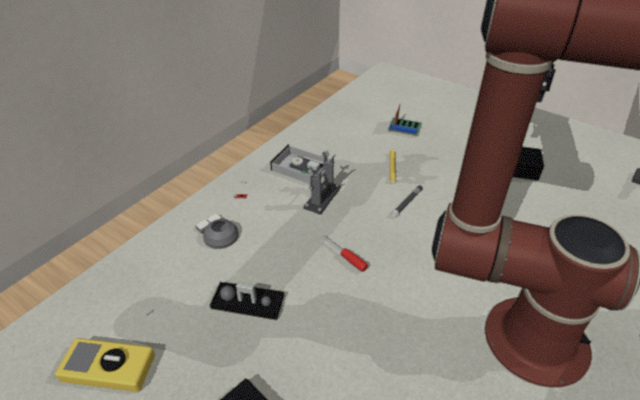

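The top view shows two torch shapes. The yellow pen is at (450,219). The dark steel one is at (408,261), with its bright head at the left end (381,260), towards +y. The stand is at (360,183). The tray is at (214,210), with the big ball at its upper left (206,193) and the small ball at (221,226). I choose the dark torch and will check it in a crop.

```bash
cat > h.py <<'E'
import numpy as np,cv2
from plant import *
def cloud(c,d):
    cp=camera_params(c);K=cp['mtx'];E=np.array(cp['extrinsics'])
    v,u=np.mgrid[:400,:640]
    P=np.stack([(u-K[0][2])/K[0][0]*d,(v-K[1][2])/K[1][1]*d,d],-1)
    return P@E[:3,:3].T+E[:3,3]
def onplane(c,uv,z):
    cp=camera_params(c);K=np.array(cp['mtx']);E=np.array(cp['extrinsics'])
    r=E[:3,:3]@np.linalg.inv(K)@[uv[0],uv[1],1];t=(z-E[2,3])/r[2];return E[:3,3]+t*r
E
python3 - <<'E'
from h import *
P=cloud('top',np.load('top0.npy'));I=np.load('top0rgb.npy').astype(int)
print('bench z',np.median(P[280:300,400:440,2]))
def rect(m,off=(0,0),n=''):
    v,u=np.nonzero(m);Q=P[v+off[1],u+off[0]];
    r=cv2.minAreaRect(Q[:,:2].astype(np.float32)*1000);print(n,len(Q),r,Q.mean(0).round(4),'z',Q[:,2].max().round(3));return Q
def reg(x0,y0,x1,y1,z0,z1,n):
    p=P[y0:y1,x0:x1];m=(p[...,2]>z0)&(p[...,2]<z1);return rect(m,(x0,y0),n)
reg(375,250,445,272,.005,.03,'torch')
g=I[250:272,375:445].sum(2);v,u=np.nonzero(g<230);
bright=I[258:264,376:386].sum(2)
for u_ in(381,437):print(onplane('top',(u_,260.5),.008))
reg(325,155,395,205,.006,.016,'base')
reg(325,155,395,205,.10,.20,'forks')
Q=reg(325,155,395,205,.115,.14,'forktops');print(Q[np.argsort(Q[:,1])].round(3)[::max(1,len(Q)//25)].tolist())
reg(180,170,245,250,.005,.03,'tray')
reg(180,170,245,250,.045,.08,'bar')
reg(195,183,216,205,.03,.06,'ball')
a=cv2.resize(I[245:277,370:450].astype(np.uint8),None,fx=8,fy=8,interpolation=2)
b=cv2.resize(I[155:207,325:405].astype(np.uint8),None,fx=8,fy=8,interpolation=2)
cv2.imwrite('pics/crop1.png',np.vstack([a,b])[:600,:,::-1])
S=np.load('side0rgb.npy')
E
```

```text
bench z 0.0002421231953517733
torch 367 ((425.09893798828125, -237.87911987304688), (51.69621276855469, 174.65110778808594), 6.78634786605835) [ 0.4316 -0.225   0.0146] z 0.022
[ 0.4314966  -0.15844893  0.008     ]
[ 0.4332889 -0.3073615  0.008    ]
base 745 ((659.76513671875, -116.6468734741211), (100.7649154663086, 168.58265686035156), 9.178956031799316) [ 0.6429 -0.1075  0.0105] z 0.016
forks 213 ((638.9351806640625, -100.40776824951172), (46.42064666748047, 103.81163787841797), 9.452728271484375) [ 0.641  -0.1019  0.119 ] z 0.134
forktops 136 ((635.1311645507812, -99.86376953125), (44.38642120361328, 104.93197631835938), 4.234111785888672) [ 0.6396 -0.1009  0.1263] z 0.134
[[0.647, -0.152, 0.12], [0.653, -0.15, 0.13], [0.655, -0.147, 0.131], [0.651, -0.145, 0.127], [0.655, -0.145, 0.132], [0.653, -0.143, 0.127], [0.626, -0.142, 0.131], [0.655, -0.141, 0.127], [0.632, -0.139, 0.121], [0.655, -0.138, 0.128], [0.657, -0.138, 0.131], [0.66, -0.136, 0.129], [0.651, -0.134, 0.125], [0.649, -0.132, 0.119], [0.611, -0.071, 0.132], [0.613, -0.069, 0.133], [0.619, -0.065, 0.123], [0.613, -0.064, 0.13], [0.616, -0.062, 0.124], [0.613, -0.062, 0.13], [0.638, -0.06, 0.122], [0.638, -0.057, 0.124], [0.631, -0.056, 0.118], [0.637, -0.054, 0.132], [0.637, -0.052, 0.132], [0.633, -0.05, 0.124], [0.651, -0.048, 0.116], [0.653, -0.046, 0.116]]
tray 1351 ((555.267578125, 291.3341369628906), (151.6630401611328, 188.14366149902344), 87.24287414550781) [0.5572 0.2873 0.0118] z 0.03
bar 95 ((560.8713989257812, 289.3877258300781), (37.82151794433594, 12.183369636535645), 26.43070411682129) [0.5602 0.2878 0.0587] z 0.066
ball 113 ((594.2473754882812, 300.800048828125), (47.344139099121094, 29.23954963684082), 45.252037048339844) [0.5992 0.306  0.0369] z 0.059
```

View pics/crop1.png

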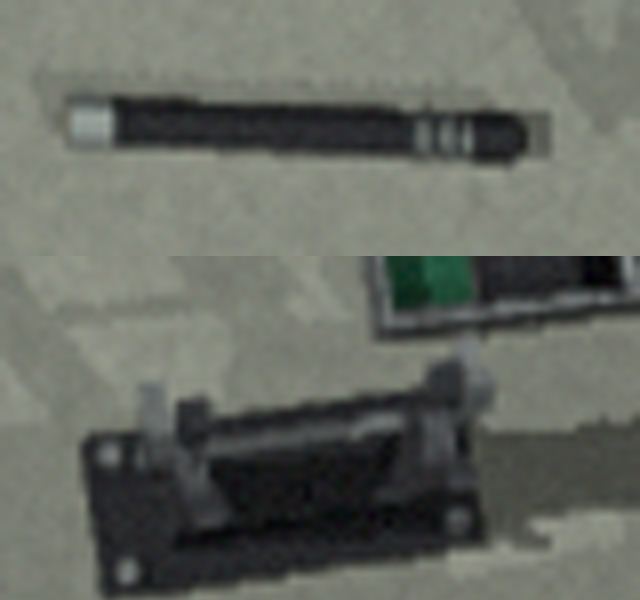

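The crop confirms the dark torch: bright head at (379,260) to the left (+y), tail at (437,262) to the right. The stand's base corners are at (336,177), (338,197) and (386,190). I'll move over the torch now.

Emit:
{"name": "step_arm", "arguments": {
  "steps": [
    [37,-29,0,0],
    [37,-29,0,0],
    [37,-29,0,0],
    [37,-29,0,0],
    [37,-29,0,0],
    [37,-29,0,0],
    [37,-29,0,0],
    [37,-29,0,0]
  ],
  "claw": 100
}}

```text
time: 1.6
tool_pos: [0.435, -0.2315, 0.2002]
tool_rot: [0.002, 0.979, 0.203, 0.001]
contact_force: [1.0, -1.3, -0.9]
gripper_width: 1.001
```

Emit:
{"name": "step_arm", "arguments": {
  "steps": [
    [0,0,0,-8.4],
    [0,0,0,-8.4],
    [0,0,0,-8.4],
    [0,0,0,-8.4],
    [0,0,0,-8.4],
    [0,0,0,-8.4],
    [0,0,0,-8.4],
    [0,0,0,-8.4]
  ]
}}

```text
time: 2.4
tool_pos: [0.4384, -0.2238, 0.2016]
tool_rot: [0.003, 0.692, 0.722, 0.001]
contact_force: [0.3, 0.4, 0.3]
gripper_width: 1.0
```

```bash
cat >> h.py <<'E'
from scipy.spatial.transform import Rotation as Rn
def tool():
    s=state();q=s['tool_rot'];R=Rn.from_quat([q[1],q[2],q[3],q[0]]).as_matrix();return np.array(s['tool_pos']),R,s
def goto(xyz,yaw=None):
    "delta in tool frame mm, and turn (tool y yaw deg)"
    p,R,s=tool();d=R.T@(np.array(xyz)-p)*1000
    y=np.degrees(np.arctan2(R[1,1],R[0,1]));t=0 if yaw is None else -((yaw-y+90)%180-90)
    print('t',round(s['time'],2),'tcp',p.round(4),'yaw',y.round(2),'z',R[:,2].round(3),'delta',d.round(1),'turn',round(t,2),'w',round(s['gripper_width'],3))
def wrist(name):
    p,R,s=tool();I,d=grab_frame('wrist');cv2.imwrite(f'pics/{name}.png',I[:,:,::-1]);np.savez(name,I=I,d=d,p=p,R=R)
def wray(name):
    z=np.load(name+'.npz');cp=camera_params('wrist');K=np.array(cp['mtx']);T=np.array(cp['T_tool_cam'])
    def f(u,v,h):
        x,y=(u-K[0,2])/K[0,0],(v-K[1,2])/K[1,1];r=np.hypot(x,y)+1e-12
        c=np.array([np.sin(r)*x/r,np.sin(r)*y/r,np.cos(r)])
        o=z['R']@T[:3,3]+z['p'];w=z['R']@T[:3,:3]@c;return o+w*(h-o[2])/w[2]
    return f
E
python3 - <<'E'
from h import *
goto([.4324,-.233,.2],0.7);wrist('w1');cp=camera_params('wrist');print({k:np.round(v,3).tolist() for k,v in cp.items() if hasattr(v,'__len__')})
for l in('torch_mid','stand'):print(boxes_of('wrist',l))
for uv in((336,177.4),(338.1,197.4),(385.6,190.5)):print(onplane('top',uv,.01).round(4))
E
```

```text
t 2.4 tcp [ 0.4384 -0.2238  0.2016] yaw 2.41 z [ 0.006 -0.003 -1.   ] delta [-8.9 -6.4  1.6] turn 1.71 w 1.0
{'mtx': [[309.707, 0.0, 319.886], [0.0, 309.707, 204.921], [0.0, 0.0, 1.0]], 'T_tool_cam': [[0.0, -0.951, -0.31, 0.078], [1.0, 0.0, -0.0, -0.0], [0.0, -0.31, 0.951, -0.173], [0.0, 0.0, 0.0, 1.0]]}
[{'box': [301.1, 105.7, 25.2, 130.3], 'p': 0.63}, {'box': [366.6, 211.7, 40.5, 78.9], 'p': 0.56}]
[{'box': [454.5, 32.4, 96.3, 109.0], 'p': 0.85}]
[ 0.6518 -0.0368  0.01  ]
[ 0.5979 -0.0429  0.01  ]
[ 0.6182 -0.1703  0.01  ]
```

View pics/w1.png

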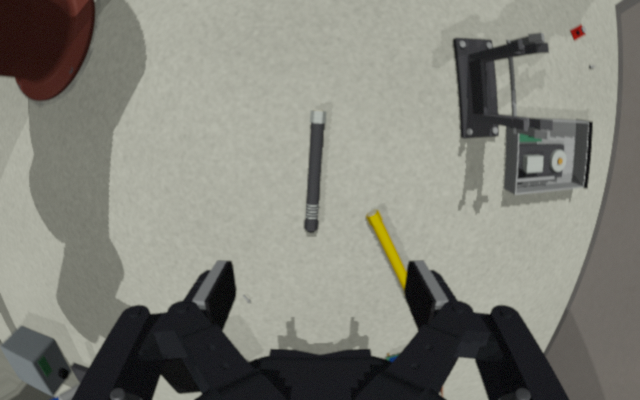

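The wrist view shows the dark torch with its lens end at (318,110) and tail at (311,233). The stand's base corners are at about (454,39), (461,138) and (498,135), with the two forks leaning right in the view.

Run:
```python
from h import *
f=wray('w1')
L=f(318.5,110,.012);T=f(311.3,234,.009);m=(L*76+T*75)/151;m[2]=.008;d=L-T
yaw=np.degrees(np.arctan2(d[1],d[0]));print('L',L.round(4),'T',T.round(4),'len',np.linalg.norm(d[:2]).round(4),'mid',m.round(4),'yaw',yaw)
L=onplane('top',(378.7,260),.008);T=onplane('top',(437.3,261.9),.008);print('top',L,T,np.linalg.norm(L-T))
for uv in((454,39),(461,138),(498,135)):print(f(*uv,.01).round(4))
# line fit from wrist image dark pixels
z=np.load('w1.npz');g=z['I'].astype(int).sum(2);v,u=np.nonzero(g[128:200,300:335]<230)
Q=np.array([f(a+300,b+128,.010)[:2] for a,b in zip(u,v)],dtype=np.float32);l=cv2.fitLine(Q,2,0,.01,.01).ravel();print('barrel',l,np.degrees(np.arctan2(l[1],l[0])))
goto([m[0],m[1],.06],yaw-90)
```

```text
L [ 0.4346 -0.1496  0.012 ] T [ 0.4317 -0.3055  0.009 ] len 0.1559 mid [ 0.4331 -0.2271  0.008 ] yaw 88.94661795051805
top [ 0.4327397  -0.15233591  0.008     ] [ 0.42960971 -0.30812545  0.008     ] 0.15582098271380948
[ 0.5964 -0.0446  0.01  ]
[ 0.6153 -0.1693  0.01  ]
[ 0.6716 -0.1589  0.01  ]
barrel [ 0.02690177  0.9996381   0.4327648  -0.213169  ] 88.45845
t 2.55 tcp [ 0.4384 -0.2239  0.2016] yaw 1.88 z [ 0.006 -0.003 -1.   ] delta [ -2.5  -6.2 141.6] turn 2.93 w 0.998
```

Emit:
{"name": "step_arm", "arguments": {
  "steps": [
    [-4,-6,30,3],
    [0,0,40,0],
    [0,0,40,0],
    [0,0,25,0],
    [0,0,0,0]
  ],
  "claw": 60
}}

```text
time: 3.05
tool_pos: [0.4354, -0.2304, 0.0659]
tool_rot: [0.007, 0.721, 0.693, 0.002]
contact_force: [0.3, -0.9, -0.5]
gripper_width: 0.601
```

Run:
```python
from h import *
goto([.4325,-.229,.003],-1.3);wrist('w2');f=wray('w2');print(boxes_of('wrist','torch_mid'))
z=np.load('w2.npz');cv2.imwrite('pics/w2.png',z['I'][:,:,::-1])
```

```text
t 3.05 tcp [ 0.4354 -0.2304  0.0659] yaw -2.2 z [ 0.012 -0.008 -1.   ] delta [ 1.8 -3.8 62.8] turn -0.9 w 0.601
[{'box': [391.9, 248.3, 69.7, 94.5], 'p': 0.95}, {'box': [297.5, 104.1, 29.3, 185.2], 'p': 0.94}]
```

View pics/w2.png

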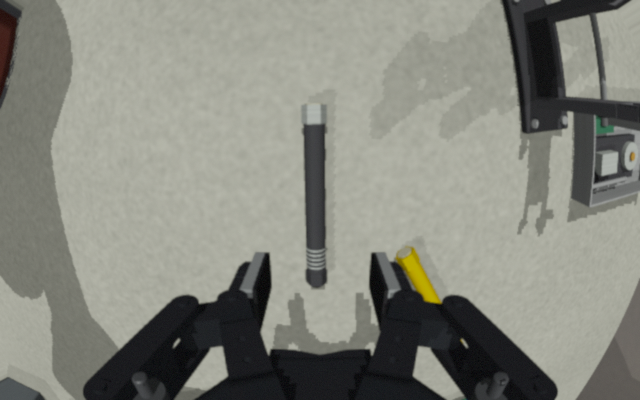

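The torch now lies at (315,104) to (317,288), between the jaws. I'll refine its position.

Run:
```python
from h import *
f=wray('w2')
L=f(315,104,.012);T=f(317,288,.009);d=L-T;m=(L*76+T*75)/151
z=np.load('w2.npz');g=z['I'].astype(int).sum(2);v,u=np.nonzero(g[130:240,298:330]<270)
Q=np.array([f(a+298,b+130,.012)[:2] for a,b in zip(u,v)],dtype=np.float32);l=cv2.fitLine(Q,2,0,.01,.01).ravel();yw=np.degrees(np.arctan2(l[1],l[0]))
print(L,T,np.linalg.norm(d),m,'barrel',l,yw)
goto([l[2]+(m[1]-l[3])*l[0]/l[1],m[1],.003],yw-90)
```

```text
[ 0.4355713 -0.1501889  0.012    ] [ 0.43066501 -0.3048475   0.009     ] 0.1547654788441637 [ 0.4331344  -0.22700608  0.01050993] barrel [ 0.02732898  0.9996265   0.43288088 -0.20998506] 88.43397
t 3.15 tcp [ 0.4378 -0.2321  0.0699] yaw -2.13 z [ 0.018 -0.012 -1.   ] delta [ 5.7 -6.8 66.7] turn -0.56 w 0.598
```

Emit:
{"name": "step_arm", "arguments": {
  "steps": [
    [5,-6,20,0],
    [0,0,20,0],
    [0,0,0,0]
  ],
  "claw": 50
}}

```text
time: 3.45
tool_pos: [0.438, -0.2311, 0.0372]
tool_rot: [0.017, 0.721, 0.692, 0.003]
contact_force: [-0.0, -0.2, 0.2]
gripper_width: 0.502
```

Run:
```python
from h import *
goto([.4325,-.2275,.003],-1.55);s=state();print(s['joint_pos'],s['joint_vel'])
```

```text
t 3.45 tcp [ 0.438  -0.2311  0.0372] yaw -2.31 z [ 0.029 -0.02  -0.999] delta [ 4.1 -6.6 33.9] turn -0.76 w 0.502
[-6.36530253e-01 -1.25468621e-01  2.07297322e+00  9.34954279e-04
  1.15858444e+00 -5.96277538e-01] [ 0.00484301 -0.04960363 -0.04508724  0.0027484   0.0251105   0.01093881]
```

Emit:
{"name": "step_arm", "arguments": {
  "steps": [
    [4,-8,0,-0.8],
    [0,-1,10,0],
    [0,0,10,0],
    [0,0,5,0]
  ],
  "claw": 45
}}

```text
time: 3.85
tool_pos: [0.434, -0.2305, 0.0182]
tool_rot: [0.024, 0.716, 0.697, 0.004]
contact_force: [0.2, 1.6, -0.6]
gripper_width: 0.448
```

Run:
```python
from h import *
goto([.4325,-.2275,.002],-1.55)
```

```text
t 3.85 tcp [ 0.434  -0.2305  0.0182] yaw -1.49 z [ 0.04  -0.028 -0.999] delta [ 3.4 -2.2 16. ] turn 0.06 w 0.448
```

Emit:
{"name": "step_arm", "arguments": {
  "steps": [
    [0,0,0,0],
    [0,0,0,0],
    [0,0,0,0]
  ]
}}

```text
time: 4.15
tool_pos: [0.4336, -0.2303, 0.0172]
tool_rot: [0.023, 0.716, 0.697, 0.004]
contact_force: [0.1, 0.1, 0.1]
gripper_width: 0.449
```

Run:
```python
from h import *
goto([.4325,-.2275,.002],-1.55)
```

```text
t 4.15 tcp [ 0.4336 -0.2303  0.0172] yaw -1.51 z [ 0.038 -0.027 -0.999] delta [ 3.1 -1.8 15.1] turn 0.04 w 0.449
```

Emit:
{"name": "step_arm", "arguments": {
  "steps": [
    [4,-2,5,0],
    [0,-1,5,0],
    [0,0,3,0],
    [0,0,0,0]
  ],
  "claw": 45
}}

```text
time: 4.55
tool_pos: [0.4312, -0.2262, 0.003]
tool_rot: [0.023, 0.716, 0.697, 0.004]
contact_force: [-0.6, 0.6, 0.9]
gripper_width: 0.451
```

Run:
```python
from h import *
goto([.4325,-.2275,.002],-1.55)
```

```text
t 4.55 tcp [ 0.4312 -0.2262  0.003 ] yaw -1.5 z [ 0.038 -0.027 -0.999] delta [-1.2  1.3  1.1] turn 0.05 w 0.451
```

Emit:
{"name": "step_arm", "arguments": {
  "steps": [
    [0,0,0,0],
    [0,0,0,0],
    [0,0,0,0],
    [0,0,0,0],
    [0,0,0,0],
    [0,0,0,0]
  ],
  "claw": 0
}}

```text
time: 5.15
tool_pos: [0.4315, -0.2265, 0.0034]
tool_rot: [0.024, 0.716, 0.697, 0.004]
contact_force: [1.1, -0.2, 0.1]
gripper_width: -0.002
```

Emit:
{"name": "step_arm", "arguments": {
  "steps": [
    [0,0,-5,0],
    [0,0,-15,0],
    [0,0,-30,0],
    [0,0,-40,0],
    [0,0,-40,0],
    [0,0,-30,0],
    [0,0,-10,0],
    [0,0,0,0]
  ]
}}

```text
time: 5.95
tool_pos: [0.4235, -0.2208, 0.1802]
tool_rot: [0.022, 0.716, 0.697, 0.004]
contact_force: [0.4, 0.1, -0.9]
gripper_width: 0.002
```

Run:
```python
from h import *
goto([.572,-.11,.19],8.8);s=state();print(s['contact_force'])
```

```text
t 5.95 tcp [ 0.4235 -0.2208  0.1802] yaw -1.51 z [ 0.037 -0.026 -0.999] delta [114.5 145.8  -7.2] turn -10.31 w 0.002
[ 0.37718281  0.06791781 -0.88798962]
```

The gripper shut empty, so I'll look again.

Run:
```python
from h import *
wrist('w3');p,d=grab_frame('top')
w=np.load('w3.npz')['I']
f=wray('w3');print(boxes_of('wrist','torch_mid'),boxes_of('top','torch_mid'))
cv2.imwrite('pics/m3.png',np.hstack([w[:300,150:550],cv2.resize(p[220:295,370:470],(400,300))])[:,:,::-1])
```

```text
[{'box': [375.1, 212.1, 59.0, 88.8], 'p': 0.76}, {'box': [313.0, 107.8, 17.5, 134.1], 'p': 0.72}] [{'box': [424.3, 202.4, 51.1, 35.7], 'p': 0.7}, {'box': [379.2, 256.9, 48.0, 5.5], 'p': 0.6}]
```

View pics/m3.png

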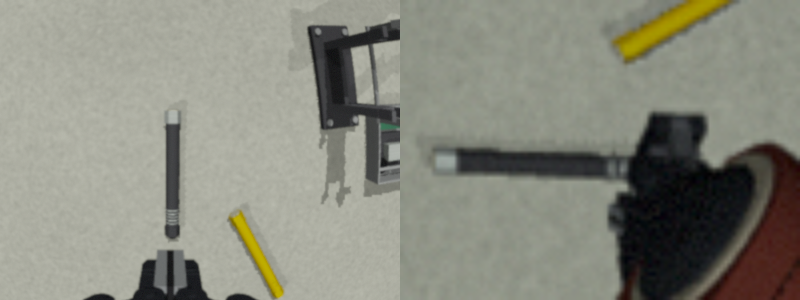

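Run:
```python
from h import *
f=wray('w3');z=np.load('w3.npz');print(z['p'])
L=f(322,110,.012);T=f(322,238,.009);print(L,T,(L+T)/2)
# project own fingertip: TCP in cam
T_=np.array(camera_params('wrist')['T_tool_cam']);K=np.array(camera_params('wrist')['mtx'])
def proj(w):
    c=T_[:3,:3].T@(z['R'].T@(np.array(w)-z['p'])-T_[:3,3]);th=np.arctan2(np.hypot(c[0],c[1]),c[2]);a=c[:2]/np.hypot(*c[:2])*th
    return K[0,0]*a[0]+K[0,2],K[1,1]*a[1]+K[1,2]
print('tcp px',proj(z['p']),'bench below',proj([z['p'][0],z['p'][1],0]))
print('tool axes',z['R'].round(3).tolist(), 'depth at torch',z['d'][170,318:328],z['d'][245:262:4,322])
print('torch mid old px',proj([.4325,-.2275,.008]))
print('top lens',onplane('top',(378.5,260),.01),boxes_of('top','torch_mid'))
```

```text
[ 0.42346598 -0.22076948  0.18018566]
[ 0.43385722 -0.15008422  0.012     ] [ 0.43027108 -0.30287431  0.009     ] [ 0.43206415 -0.22647926  0.0105    ]
tcp px (np.float64(320.0488630290475), np.float64(238.58790210565402)) bench below (np.float64(314.12561618933427), np.float64(170.89691623258108))
tool axes [[0.027, 0.999, 0.037], [0.999, -0.026, -0.026], [-0.025, 0.038, -0.999]] depth at torch [0.342765   0.34485325 0.34268552 0.34413555 0.3415527  0.3426439
 0.3424762  0.34459427 0.34538066 0.34449682] [0.39267468 0.39429176 0.14934336 0.14507104 0.14153802]
torch mid old px (np.float64(322.33550792821654), np.float64(177.9347795771755))
top lens [ 0.43289017 -0.15148278  0.01      ] [{'box': [424.3, 202.4, 51.1, 35.7], 'p': 0.7}, {'box': [379.2, 256.9, 48.0, 5.5], 'p': 0.6}]
```

Run:
```python
from h import *
cp=camera_params('wrist');K=np.array(cp['mtx']);T=np.array(cp['T_tool_cam'])
for n in('w1','w2','w3'):
    z=np.load(n+'.npz');d=z['d'];v,u=np.mgrid[:400,:640];x=(u-K[0,2])/K[0,0];y=(v-K[1,2])/K[1,1];r=np.hypot(x,y)+1e-9
    s=np.tan(r)/r*d;P=np.stack([x*s,y*s,d],-1)@T[:3,:3].T+T[:3,3]
    m=(d>0)&(d<.25)&(np.abs(P[...,1])<.06)&(P[...,0]>-.03)&(P[...,0]<.03)&(v>240)
    Q=P[m];o=np.argsort(-Q[:,2])[:3000:100];print(n,z['p'].round(3),len(Q),Q[o][::3].round(3).tolist())
```

```text
w1 [ 0.438 -0.224  0.202] 25255 [[0.003, -0.043, -0.043], [-0.0, 0.043, -0.049], [0.01, -0.048, -0.053], [0.007, -0.043, -0.056], [0.006, 0.054, -0.059], [0.01, 0.045, -0.061], [0.009, 0.046, -0.064], [-0.009, 0.043, -0.066], [-0.005, 0.043, -0.069], [0.006, 0.052, -0.071]]
w2 [ 0.435 -0.23   0.066] 32993 [[-0.028, 0.003, 0.055], [0.01, 0.027, -0.04], [0.01, 0.031, -0.044], [0.01, -0.03, -0.048], [0.006, 0.037, -0.051], [0.007, -0.036, -0.055], [0.006, -0.035, -0.058], [0.006, -0.026, -0.061], [0.01, -0.029, -0.064], [0.01, -0.026, -0.067]]
w3 [ 0.423 -0.221  0.18 ] 35698 [[0.009, 0.004, -0.035], [0.006, -0.01, -0.043], [0.01, 0.005, -0.048], [0.009, -0.003, -0.052], [0.009, 0.005, -0.057], [0.009, 0.0, -0.061], [0.01, 0.002, -0.067], [-0.009, 0.0, -0.069], [0.012, -0.007, -0.073], [0.011, 0.002, -0.075]]
```

The depth says the shut fingertips sit about 35 mm behind the reported TCP. I'll cross-check with the side camera.

Run:
```python
from h import *
p,R,s=tool();I,d=grab_frame('side');P=cloud('side',d);Q=(P-p)@R
m=(d>0)&(np.abs(Q[...,0])<.03)&(np.abs(Q[...,1])<.03)&(Q[...,2]<.1)&(Q[...,2]>-.15)
q=Q[m];print(len(q));print(np.histogram(q[:,2],np.arange(-.15,.11,.01)))
print(q[np.argsort(-q[:,2])][:200:10].round(3).tolist())
```

```text
713
(array([ 45, 112,  80,  72,  51,  55, 102,  55,  43,  38,  45,  15,   0,
         0,   0,   0,   0,   0,   0,   0,   0,   0,   0,   0,   0]), array([-1.50000000e-01, -1.40000000e-01, -1.30000000e-01, -1.20000000e-01,
       -1.10000000e-01, -1.00000000e-01, -9.00000000e-02, -8.00000000e-02,
       -7.00000000e-02, -6.00000000e-02, -5.00000000e-02, -4.00000000e-02,
       -3.00000000e-02, -2.00000000e-02, -1.00000000e-02,  1.38777878e-16,
        1.00000000e-02,  2.00000000e-02,  3.00000000e-02,  4.00000000e-02,
        5.00000000e-02,  6.00000000e-02,  7.00000000e-02,  8.00000000e-02,
        9.00000000e-02,  1.00000000e-01]))
[[0.007, 0.005, -0.03], [0.01, -0.007, -0.037], [0.013, 0.001, -0.041], [0.007, 0.01, -0.043], [0.012, -0.009, -0.046], [0.012, 0.006, -0.048], [0.012, 0.0, -0.051], [0.013, -0.005, -0.054], [-0.001, -0.014, -0.055], [0.004, 0.015, -0.058], [0.013, -0.007, -0.06], [0.011, -0.0, -0.062], [0.01, -0.007, -0.065], [0.009, -0.0, -0.067], [0.011, -0.01, -0.07], [0.006, -0.017, -0.073], [0.013, -0.007, -0.075], [0.011, -0.006, -0.077], [0.013, -0.026, -0.078], [0.009, -0.015, -0.08]]
```

```bash
cat >> h.py <<'E'
OFF=.034
def tip(xyz,yaw=None):
    p,R,s=tool();print('tip',(p-OFF*R[:,2]).round(4),'F',np.round(s['contact_force'],1));goto(np.array(xyz)+OFF*R[:,2],yaw)
E
python3 - <<'E'
from h import *
tip([.4325,-.2275,.03],-1.55)
E
```

```text
tip [ 0.4206 -0.2188  0.21  ] F [ 0.  -0.4  0.2]
t 6.25 tcp [ 0.4217 -0.2195  0.176 ] yaw -1.53 z [ 0.031 -0.022 -0.999] delta [ -4.6   6.4 180.5] turn 0.02 w -0.001
```

Emit:
{"name": "step_arm", "arguments": {
  "steps": [
    [-3,4,30,0],
    [-2,3,40,0],
    [0,0,40,0],
    [0,0,30,0],
    [0,0,15,0],
    [0,0,0,0]
  ],
  "claw": 45
}}

```text
time: 6.85
tool_pos: [0.4307, -0.2262, 0.0106]
tool_rot: [0.015, 0.717, 0.697, 0.003]
contact_force: [-0.6, -0.8, 0.7]
gripper_width: 0.452
```

Run:
```python
from h import *
tip([.4325,-.2275,.001],-1.55)
```

```text
tip [ 0.4299 -0.2256  0.0446] F [-0.6 -0.8  0.7]
t 6.85 tcp [ 0.4307 -0.2262  0.0106] yaw -1.54 z [ 0.025 -0.017 -1.   ] delta [-1.1  1.6 43.6] turn 0.01 w 0.452
```

Emit:
{"name": "step_arm", "arguments": {
  "steps": [
    [-1,2,12,0],
    [0,1,10,0],
    [0,0,8,0],
    [0,0,6,0],
    [0,0,3,0],
    [0,0,0,0]
  ]
}}

```text
time: 7.45
tool_pos: [0.4351, -0.2282, -0.0295]
tool_rot: [0.015, 0.717, 0.697, 0.003]
contact_force: [-0.3, 0.6, -0.2]
gripper_width: 0.45
```

Run:
```python
from h import *
tip([.4325,-.2275,.001],-1.55)
```

```text
tip [ 0.4343 -0.2276  0.0045] F [-0.3  0.6 -0.2]
t 7.45 tcp [ 0.4351 -0.2282 -0.0295] yaw -1.53 z [ 0.025 -0.017 -1.   ] delta [ 0.1 -1.9  3.5] turn 0.02 w 0.45
```

Emit:
{"name": "step_arm", "arguments": {
  "steps": [
    [0,-2,3,0],
    [0,0,0,0]
  ]
}}

```text
time: 7.65
tool_pos: [0.4344, -0.2291, -0.0312]
tool_rot: [0.016, 0.716, 0.697, 0.003]
contact_force: [0.1, -0.0, 0.2]
gripper_width: 0.453
```

Emit:
{"name": "step_arm", "arguments": {
  "steps": [
    [0,0,0,0],
    [0,0,0,0],
    [0,0,0,0],
    [0,0,0,0],
    [0,0,0,0]
  ],
  "claw": 0
}}

```text
time: 8.15
tool_pos: [0.4343, -0.2295, -0.0303]
tool_rot: [0.016, 0.716, 0.698, 0.003]
contact_force: [-1.1, 0.3, 0.7]
gripper_width: 0.157
```

Emit:
{"name": "step_arm", "arguments": {
  "steps": [
    [0,0,-5,0],
    [0,0,-10,0],
    [0,0,-20,0],
    [0,0,-20,0],
    [0,0,0,0]
  ]
}}

```text
time: 8.65
tool_pos: [0.4319, -0.2275, 0.027]
tool_rot: [0.015, 0.716, 0.697, 0.003]
contact_force: [0.0, -0.6, -0.9]
gripper_width: 0.162
```

Run:
```python
from h import *
tip([.634,-.1025,.19],8.8)
wrist('w4');f=wray('w4');I=np.load('w4.npz')['I']
cv2.imwrite('pics/w4.png',cv2.resize(I[40:300,200:620],None,fx=1.8,fy=1.8)[:,:,::-1])
```

```text
tip [ 0.4311 -0.2269  0.061 ] F [ 0.  -0.6 -0.9]
t 8.65 tcp [ 0.4319 -0.2275  0.027 ] yaw -1.52 z [ 0.025 -0.018 -1.   ] delta [ 127.6  202.8 -126.1] turn -10.32 w 0.162
```

View pics/w4.png

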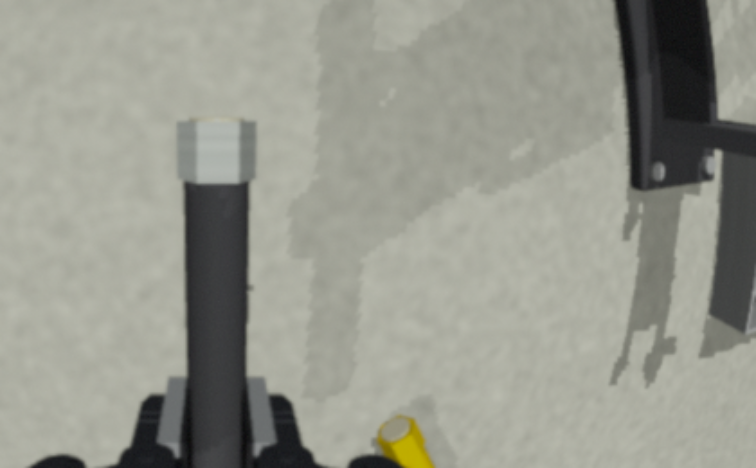

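The torch is held square between the pads, lens at (217,120) in the crop, pointing to +y. I'll lift it and go over the stand.

Emit:
{"name": "step_arm", "arguments": {
  "steps": [
    [0,0,-20,0],
    [0,0,-40,0],
    [0,0,-40,0],
    [0,0,-30,0],
    [10,15,0,0],
    [20,30,0,0],
    [25,40,0,0],
    [25,40,0,0]
  ]
}}

```text
time: 9.5
tool_pos: [0.5521, -0.1464, 0.153]
tool_rot: [0.009, 0.72, 0.694, 0.001]
contact_force: [0.5, -0.5, -1.2]
gripper_width: 0.159
```

Emit:
{"name": "step_arm", "arguments": {
  "steps": [
    [20,30,0,-3],
    [10,20,0,-4],
    [0,0,0,-3],
    [0,0,0,0]
  ]
}}

```text
time: 9.9
tool_pos: [0.6065, -0.1108, 0.1466]
tool_rot: [0.005, 0.652, 0.759, -0.001]
contact_force: [-0.4, 0.9, -1.8]
gripper_width: 0.157
```

Run:
```python
from h import *
tip([.634,-.1025,.19],8.8)
wrist('w5');I=np.load('w5.npz')['I']
tip([.634,-.1025,.19],8.8)
cv2.imwrite('pics/w5.png',I[:,:,::-1])
```

```text
tip [ 0.6063 -0.1105  0.1806] F [-0.4  0.9 -1.8]
t 9.9 tcp [ 0.6065 -0.1108  0.1466] yaw 8.69 z [ 0.006 -0.008 -1.   ] delta [ 3.7 28.6 -9.3] turn -0.11 w 0.157
tip [ 0.606  -0.1106  0.1804] F [-0.1  0.3 -0.5]
t 9.95 tcp [ 0.6062 -0.1109  0.1464] yaw 8.62 z [ 0.006 -0.007 -1.   ] delta [ 3.8 29.  -9.5] turn -0.18 w 0.158
```

View pics/w5.png

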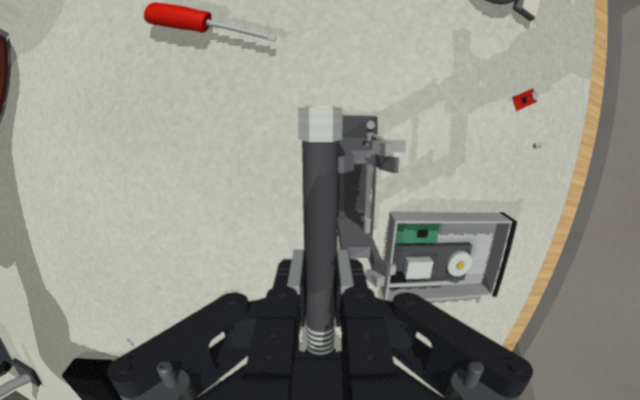

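```bash
cat >> h.py <<'E'
def wcloud(n):
    cp=camera_params('wrist');K=np.array(cp['mtx']);T=np.array(cp['T_tool_cam'])
    z=np.load(n+'.npz');d=z['d'];v,u=np.mgrid[:400,:640];x=(u-K[0,2])/K[0,0];y=(v-K[1,2])/K[1,1];r=np.hypot(x,y)+1e-9
    s=np.tan(r)/r*d;P=np.stack([x*s,y*s,d],-1)@T[:3,:3].T+T[:3,3]
    return P@z['R'].T+z['p'],d
E
python3 - <<'E'
from h import *
f=wray('w5');print('corner ++',f(377.5,116,.01).round(4))
c=np.array([.634,-.1025]);a=np.radians(8.8);X=np.array([np.cos(a),np.sin(a)]);Y=np.array([-X[1],X[0]])
print('pred',c+.028*X+.065*Y)
def show(P,d,n):
    x=(P[...,:2]-c)@X;y=(P[...,:2]-c)@Y
    for nm,zl,zh in(('top',.125,.136),('base',.005,.013)):
        m=(d>0)&(P[...,2]>zl)&(P[...,2]<zh)&(abs(x)<.04)&(abs(y)<.08)
        xs,ys=x[m]*1000,y[m]*1000;print(n,nm,m.sum())
        if nm=='top':
            for s in(1,-1):
                k=(ys*s>20)&(ys*s<43.5)
                if k.sum()>3:print(' fork',s,np.percentile(xs[k],[2,10,25,50,75,90,98]).round(1),np.percentile(ys[k],[5,50,95]).round(1))
                k=(ys*s>=43.5)
                if k.sum()>3:print(' jaw',s,np.percentile(xs[k],[2,50,98]).round(1),np.percentile(ys[k],[5,50,95]).round(1))
        else: print(np.percentile(xs,[1,99]).round(1),np.percentile(ys,[1,99]).round(1))
P,d=wcloud('w5');show(P,d,'w5')
P,d=wcloud('w1');show(P,d,'w1')
P,d=wcloud('w2');show(P,d,'w2')
d=np.load('top0.npy');show(cloud('top',d),d,'top')
d=np.load('side0.npy');show(cloud('side',d),d,'side')
# torch in hand: axis
P,d=wcloud('w5');z=np.load('w5.npz');m=np.zeros(d.shape,bool);m[145:240,305:336]=1
Q=P[m&(d>0)&(d<.25)];l=cv2.fitLine(Q[:,:2].astype(np.float32),2,0,.01,.01).ravel();print('torch',l,np.degrees(np.arctan2(l[1],l[0])),'topz',Q[:,2].max(),np.polyfit(Q[:,1],Q[:,2],1));print('lens px',f(320,105,.19))
E
```

```text
corner ++ [ 0.6532 -0.0335  0.01  ]
pred [ 0.65172632 -0.03398155]
w5 top 879
 fork 1 [-16.7 -15.5 -13.7  14.1  17.6  20.   21.4] [34.2 38.7 43.2]
 jaw 1 [-14.1  13.2  19.2] [43.7 48.6 52.4]
 fork -1 [11.2 13.4 15.4 17.1 18.9 20.6 21.5] [-43.2 -37.7 -32. ]
 jaw -1 [ 9.4 13.1 18.4] [-51.  -47.4 -44.1]
w5 base 1798
[-6.  30.2] [-56.5  64.8]
w1 top 392
 fork 1 [-17.8 -16.5 -15.2  14.5  16.9  18.1  20.4] [33.9 38.2 42.7]
 jaw 1 [ 7.  11.1 17.4] [43.8 48.  51.9]
 fork -1 [-17.5 -16.2 -15.1  15.3  17.1  18.6  19.8] [-42.2 -37.4 -32.7]
 jaw -1 [ 7.4 11.6 17.4] [-50.6 -47.1 -43.7]
w1 base 2437
[-26.5  28.8] [-63.3  64.4]
w2 top 0
w2 base 3330
[-26.9  28.6] [-63.2  56.1]
top top 89
 fork 1 [-17.9 -17.1 -15.  -10.3  16.1  18.5  19.2] [34.6 38.6 42.9]
 jaw 1 [-8.7 12.8 16.3] [43.8 48.3 52.2]
 fork -1 [-16.9 -15.7 -13.   13.5  17.1  19.7  20.6] [-43.  -36.5 -31.9]
 jaw -1 [ 7.9 13.6 17.1] [-50.2 -47.3 -44. ]
top base 585
[-26.8  28.3] [-62.2  65.4]
side top 50
 fork 1 [-16.  -15.2 -14.3  11.3  16.8  18.4  20.8] [36.  39.6 42.8]
 jaw 1 [-13.5  12.2  18.5] [44.4 51.7 56.7]
 fork -1 [-15.  -13.9 -12.6  14.2  18.2  20.9  22.5] [-41.3 -34.6 -26.5]
 jaw -1 [11.7 12.9 18. ] [-47.9 -46.5 -44.3]
side base 337
[-26.5  29.2] [-60.   70.3]
torch [ 0.15151474 -0.988455    0.599605   -0.06890953] -81.28528 topz 0.19508898784810907 [0.01669467 0.19296855]
lens px [ 0.59400145 -0.03224342  0.19      ]
```

Emit:
{"name": "step_arm", "arguments": {
  "steps": [
    [1,12,0,0],
    [1,14,0,0],
    [0,5,0,0],
    [0,0,0,0],
    [0,0,0,0]
  ]
}}

```text
time: 10.45
tool_pos: [0.6367, -0.1051, 0.1444]
tool_rot: [0.004, 0.654, 0.756, -0.001]
contact_force: [0.4, -0.1, -1.0]
gripper_width: 0.158
```

```bash
cat >> h.py <<'E'
C=np.array([.6355,-.1018]);A=np.radians(8.8);X=np.array([np.cos(A),np.sin(A)]);Y=np.array([-X[1],X[0]])
def st():
    p,R,s=tool();t=p-OFF*R[:,2];y=np.degrees(np.arctan2(R[1,1],R[0,1]))
    print('t',s['time'],'tip in stand mm',((t[:2]-C)@X*1000).round(1),((t[:2]-C)@Y*1000).round(1),'axis z',round(t[2]*1000+5.8,1),'yaw',y.round(2),'z',R[:,2].round(3),'F',np.round(s['contact_force'],1),'w',s['gripper_width'].__round__(3))
E
python3 - <<'E'
from h import *
st();wrist('w6');st()
P,d=wcloud('w6')
x=(P[...,:2]-C)@X*1000;y=(P[...,:2]-C)@Y*1000
m=(d>0)&(P[...,2]>.127)&(P[...,2]<.136)
for s in(1,-1):
  for r in(1,-1):
    k=m&(y*s>33)&(y*s<43)&(x*r>10)&(x*r<25);q=np.sort(x[k]);print('fork',s,r,k.sum(),np.percentile(q,[5,50,95]).round(1) if len(q) else '')
b=(d>0)&(P[...,2]>.006)&(P[...,2]<.013)&(abs(x)<40)&(abs(y)<70);print('base',np.percentile(x[b],[1,99]),np.percentile(y[b],[1,99]))
k=(d>0)&(P[...,2]>.17)&(y>25)&(y<58)&(abs(x)<15);Q=P[k];l=cv2.fitLine(Q[:,:2].astype(np.float32),2,0,.01,.01).ravel()
print('torch x range per y',[(yy,x[k&(abs(y-yy)<4)].min().round(1),x[k&(abs(y-yy)<4)].max().round(1)) for yy in(30,42,54)],np.degrees(np.arctan2(l[1],l[0])),P[k][:,2].max())
k=(d>0)&(P[...,2]>.16)&(abs(x)<15);print('lens y',y[k].max())
E
```

```text
t 10.45 tip in stand mm 0.6 -3.2 axis z 184.2 yaw 8.26 z [ 0.004 -0.007 -1.   ] F [ 0.4 -0.1 -1. ] w 0.158
t 10.5 tip in stand mm 0.5 -3.2 axis z 184.2 yaw 8.26 z [ 0.004 -0.007 -1.   ] F [-1.2 -0.9 -1.1] w 0.16
fork 1 1 164 [14.  16.8 20.1]
fork 1 -1 168 [-18.4 -15.6 -12.8]
fork -1 1 0 
fork -1 -1 0 
base [-26.9422682   28.39836485] [-63.21978176  63.54027715]
torch x range per y [(30, np.float64(-7.4), np.float64(7.9)), (42, np.float64(-7.3), np.float64(8.8)), (54, np.float64(-7.0), np.float64(8.7))] -82.23798 0.1924502417486069
lens y 75.70847057364314
```

Emit:
{"name": "step_arm", "arguments": {
  "steps": [
    [0,0,10,-0.7],
    [0,0,15,0],
    [0,0,10,0],
    [0,0,5,0],
    [0,0,0,0]
  ]
}}

```text
time: 11.0
tool_pos: [0.6348, -0.1056, 0.0995]
tool_rot: [0.003, 0.65, 0.76, -0.002]
contact_force: [0.1, 0.6, -2.0]
gripper_width: 0.155
```

Run:
```python
from h import *
st()
```

```text
t 11.0 tip in stand mm -1.3 -3.5 axis z 139.3 yaw 8.95 z [ 0.001 -0.006 -1.   ] F [ 0.1  0.6 -2. ] w 0.155
```

Emit:
{"name": "step_arm", "arguments": {
  "steps": [
    [0,2,2,0],
    [0,0.5,4,0],
    [0,0,4,0],
    [0,0,0,0]
  ]
}}

```text
time: 11.4
tool_pos: [0.6371, -0.1057, 0.0895]
tool_rot: [0.002, 0.65, 0.76, -0.003]
contact_force: [-2.6, -0.6, -1.6]
gripper_width: 0.159
```

Run:
```python
from h import *
st()
```

```text
t 11.4 tip in stand mm 1.0 -3.9 axis z 129.3 yaw 8.95 z [-0.    -0.007 -1.   ] F [-2.6 -0.6 -1.6] w 0.159
```

Emit:
{"name": "step_arm", "arguments": {
  "steps": [
    [0,0,4,0],
    [0,0,4,0],
    [0,0,4,0],
    [0,0,3,0],
    [0,0,0,0]
  ]
}}

```text
time: 11.9
tool_pos: [0.6364, -0.1063, 0.0739]
tool_rot: [0.002, 0.65, 0.76, -0.003]
contact_force: [-0.3, -0.3, -0.2]
gripper_width: 0.162
```

Run:
```python
from h import *
st()
```

```text
t 11.9 tip in stand mm 0.3 -4.3 axis z 113.7 yaw 8.98 z [-0.001 -0.008 -1.   ] F [-0.3 -0.3 -0.2] w 0.162
```

Emit:
{"name": "step_arm", "arguments": {
  "steps": [
    [0,0,3,0],
    [0,0,3,0],
    [0,0,3,0],
    [0,0,3,0]
  ]
}}

```text
time: 12.3
tool_pos: [0.6381, -0.1062, 0.0712]
tool_rot: [0.002, 0.65, 0.76, -0.003]
contact_force: [-11.5, 1.4, 14.1]
gripper_width: 0.155
```

Run:
```python
from h import *
st()
```

```text
t 12.3 tip in stand mm 2.0 -4.5 axis z 111.0 yaw 8.98 z [-0.    -0.008 -1.   ] F [-11.5   1.4  14.1] w 0.155
```

Run:
```python
from h import *
st();p,d=grab_frame('side');wrist('w7');I=np.load('w7.npz')['I']
cv2.imwrite('pics/m7.png',np.hstack([cv2.resize(p[130:230,270:370],(400,400),interpolation=2),cv2.resize(I[60:300,220:460],(400,400),interpolation=2)])[:,:,::-1])
P,d=wcloud('w7');x=(P[...,:2]-C)@X*1000;y=(P[...,:2]-C)@Y*1000;k=(d>0)&(P[...,2]>.10)&(abs(x)<7)
for yy in(25,30,56,60,66,70):print(yy,np.percentile(P[k&(abs(y-yy)<3)][:,2],[50,95]).round(4),x[k&(abs(y-yy)<3)].mean().round(1))
```

```text
t 12.3 tip in stand mm 2.0 -4.5 axis z 111.0 yaw 8.98 z [-0.    -0.008 -1.   ] F [-11.5   1.4  14.1] w 0.155
25 [0.1165 0.118 ] 0.4
30 [0.1165 0.118 ] 0.4
56 [0.1164 0.118 ] 0.4
60 [0.117  0.1184] 0.3
66 [0.1173 0.1185] 0.2
70 [0.1172 0.1185] 0.1
```

View pics/m7.png

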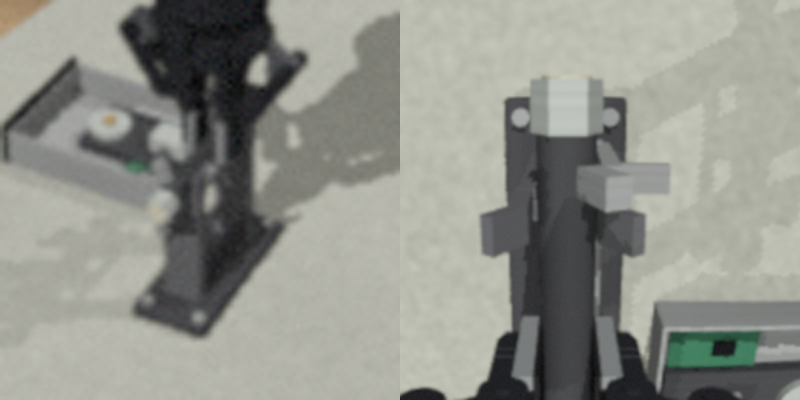

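The wrist half shows the torch down in both forks, with the jaw nose reaching over it at (608,190). The depth puts its axis 110 mm up. I'll let go and retreat upward.

Emit:
{"name": "step_arm", "arguments": {
  "steps": [
    [0,0,0,0],
    [0,0,0,0],
    [0,0,0,0],
    [0,0,0,0]
  ],
  "claw": 50
}}

```text
time: 12.8
tool_pos: [0.6408, -0.1059, 0.0725]
tool_rot: [0.005, 0.65, 0.76, -0.001]
contact_force: [0.2, 0.3, -0.4]
gripper_width: 0.503
```

Emit:
{"name": "step_arm", "arguments": {
  "steps": [
    [0,-2,-5,0],
    [0,0,-10,0],
    [0,0,-20,0],
    [0,0,-30,0],
    [0,0,-30,0],
    [0,0,-10,0],
    [0,0,0,0]
  ]
}}

```text
time: 13.5
tool_pos: [0.6375, -0.1052, 0.1821]
tool_rot: [0.005, 0.65, 0.76, -0.001]
contact_force: [0.1, 0.5, 0.2]
gripper_width: 0.499
```

Run:
```python
from h import *
st();wrist('w8')
P,d=wcloud('w8');x=(P[...,:2]-C)@X*1000;y=(P[...,:2]-C)@Y*1000
for yy in(-25,0,25,56,60,66,70):
    k=(d>0)&(P[...,2]>.10)&(abs(x)<7)&(abs(y-yy)<3)
    if k.sum():print(yy,np.percentile(P[k][:,2],[50,95]).round(4),x[k].mean().round(1))
k=(d>0)&(P[...,2]>.10)&(abs(x)<6)&(P[...,2]<.125);print('y ext',y[k].min(),y[k].max())
# tray from top
p,d=grab_frame('top');P=cloud('top',d);np.savez('top8',I=p,d=d)
v,u=np.nonzero(P[170:250,180:245,2]>.045);Q=P[170:250,180:245][v,u];Q=Q[(Q[:,2]<.08)]
print(cv2.minAreaRect(Q[:,:2].astype(np.float32)*1000))
for l in('big_ball_center','small_ball_center','tray_grip'):
    for b in boxes_of('top',l)[:2]:
        x0,y0,w,h=b['box'];print(l,b['p'],onplane('top',(x0+w/2,y0+h/2),.023).round(4))
```

```text
t 13.5 tip in stand mm 1.3 -3.4 axis z 221.9 yaw 8.95 z [ 0.006 -0.007 -1.   ] F [0.1 0.5 0.2] w 0.499
-25 [0.1165 0.118 ] 0.3
0 [0.1165 0.118 ] 0.3
25 [0.1165 0.1185] 0.5
56 [0.1166 0.118 ] 0.3
60 [0.1169 0.1183] 0.2
66 [0.1172 0.1185] 0.2
70 [0.1173 0.1185] 0.2
y ext -77.90105810563341 74.27749658440837
((560.7408447265625, 289.3274841308594), (37.09548568725586, 12.487863540649414), 25.5650691986084)
tray_grip 0.65 [0.5541 0.2804 0.023 ]
```

The torch is home: axis z 0.110, x +0.3 mm, and it did not move on release. Next I go to the tray.

Emit:
{"name": "step_arm", "arguments": {
  "steps": [
    [25,0,0,0],
    [45,-2,0,0],
    [45,-2,0,0],
    [45,-2,0,0],
    [45,-2,0,0],
    [45,-2,0,0],
    [45,-2,0,0],
    [45,-2,0,0]
  ],
  "claw": 60
}}

```text
time: 14.55
tool_pos: [0.5622, 0.2346, 0.1619]
tool_rot: [-0.006, 0.654, 0.756, -0.009]
contact_force: [0.6, 0.2, 0.9]
gripper_width: 0.6
```

Emit:
{"name": "step_arm", "arguments": {
  "steps": [
    [20,0,0,8.5],
    [0,0,0,8.5],
    [0,0,0,8.5],
    [0,0,0,8.5],
    [0,0,0,8.5],
    [0,0,0,8.5],
    [0,0,0,8.5],
    [0,0,0,8.5]
  ]
}}

```text
time: 15.35
tool_pos: [0.5489, 0.2608, 0.1463]
tool_rot: [0.001, 0.967, 0.253, -0.023]
contact_force: [0.0, -0.2, 0.3]
gripper_width: 0.6
```

Run:
```python
from h import *
tip([.5605,.2885,.12],-64.4);wrist('w9')
P,d=wcloud('w9');I=np.load('w9.npz')['I'];cv2.imwrite('pics/w9.png',I[:,:,::-1])
k=(d>0)&(P[...,2]>.048)&(P[...,2]<.075)&(np.hypot(P[...,0]-.56,P[...,1]-.288)<.04);Q=P[k];print(k.sum(),cv2.minAreaRect(Q[:,:2].astype(np.float32)*1000),Q[:,2].max())
for l in('big_ball_center','small_ball_center'):print(l,boxes_of('wrist',l)[:2])
```

```text
tip [0.5503 0.2612 0.1803] F [ 0.  -0.2  0.3]
t 15.35 tcp [0.5489 0.2608 0.1463] yaw -60.68 z [-0.044 -0.013 -0.999] delta [ 24.9 -18.2  59.4] turn 3.72 w 0.6
662 ((562.8306884765625, 289.9881591796875), (37.938507080078125, 12.5170316696167), 25.46333885192871) 0.06336797491881732
big_ball_center [{'box': [282.2, 92.1, 38.2, 38.1], 'p': 0.76}, {'box': [288.8, 187.4, 16.6, 22.0], 'p': 0.54}]
small_ball_center [{'box': [289.5, 186.0, 15.1, 23.4], 'p': 0.86}, {'box': [592.0, 141.4, 48.0, 112.9], 'p': 0.7}]
```

View pics/w9.png

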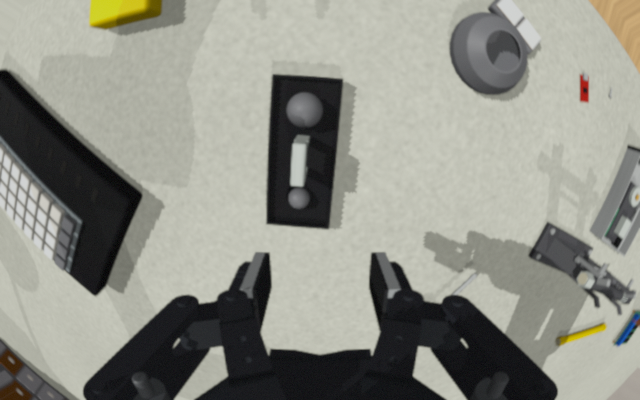

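The view shows the tray with the big ball at (303,110), grip bar at (300,160) and small ball at (299,198). The torch sits clipped in its stand at the right. I'll align and descend.

Emit:
{"name": "step_arm", "arguments": {
  "steps": [
    [8,-6,10,3.8],
    [10,-7,20,0],
    [8,-5,15,0],
    [0,0,15,0],
    [0,0,0,0]
  ]
}}

```text
time: 16.0
tool_pos: [0.561, 0.288, 0.0819]
tool_rot: [0.001, 0.973, 0.231, -0.024]
contact_force: [-0.5, -0.7, -0.5]
gripper_width: 0.602
```

Run:
```python
from h import *
tip([.562,.2895,.037],-64.6)
```

```text
tip [0.5625 0.2885 0.1158] F [-0.5 -0.7 -0.5]
t 16.0 tcp [0.561  0.288  0.0819] yaw -63.29 z [-0.045 -0.013 -0.999] delta [ 3.7 -0.5 78.8] turn 1.31 w 0.602
```

Emit:
{"name": "step_arm", "arguments": {
  "steps": [
    [1,0,15,1.3],
    [1,0,20,0],
    [1,0,15,0],
    [1,0,10,0],
    [0,0,5,0],
    [0,0,0,0]
  ]
}}

```text
time: 16.6
tool_pos: [0.5622, 0.2878, 0.0136]
tool_rot: [0.002, 0.975, 0.219, -0.023]
contact_force: [-0.7, -0.2, -0.1]
gripper_width: 0.595
```

Run:
```python
from h import *
tip([.562,.2895,.037],-64.6);wrist('w10');P,d=wcloud('w10')
k=(d>0)&(P[...,2]>.050)&(P[...,2]<.072)&(np.hypot(P[...,0]-.562,P[...,1]-.289)<.025);Q=P[k];print(k.sum(),cv2.minAreaRect(Q[:,:2].astype(np.float32)*1000))
```

```text
tip [0.5637 0.2883 0.0476] F [-0.7 -0.2 -0.1]
t 16.6 tcp [0.5622 0.2878 0.0136] yaw -64.69 z [-0.043 -0.013 -0.999] delta [-0.5 -1.8 10.7] turn -0.09 w 0.595
2134 ((559.3599853515625, 297.9683532714844), (38.628238677978516, 28.649024963378906), 25.65665626525879)
```

Emit:
{"name": "step_arm", "arguments": {
  "steps": [
    [0,-1.5,5,0],
    [0,0,4,0],
    [0,0,2,0],
    [0,0,0,0]
  ],
  "claw": 35
}}

```text
time: 17.05
tool_pos: [0.5631, 0.29, 0.0049]
tool_rot: [0.001, 0.975, 0.219, -0.02]
contact_force: [-0.7, -0.8, 0.8]
gripper_width: 0.349
```

Emit:
{"name": "step_arm", "arguments": {
  "steps": [
    [0,0,0,0],
    [0,0,0,0],
    [0,0,0,0],
    [0,0,0,0],
    [0,0,0,0]
  ],
  "claw": 0
}}

```text
time: 17.55
tool_pos: [0.5633, 0.2903, 0.0052]
tool_rot: [0.001, 0.975, 0.219, -0.02]
contact_force: [0.0, 0.8, -0.8]
gripper_width: 0.13
```

Run:
```python
from h import *
tip([.562,.2895,.037],-64.6)
```

```text
tip [0.5646 0.2906 0.0392] F [ 0.   0.8 -0.8]
t 17.55 tcp [0.5633 0.2903 0.0052] yaw -64.67 z [-0.038 -0.011 -0.999] delta [-2.8 -0.1  2.3] turn -0.07 w 0.13
```

Emit:
{"name": "step_arm", "arguments": {
  "steps": [
    [0,0,-3,0],
    [0,0,-6,0],
    [0,0,-8,0],
    [0,0,-8,0],
    [0,0,-6,0],
    [0,0,-3,0],
    [0,0,0,0]
  ]
}}

```text
time: 18.25
tool_pos: [0.5645, 0.2903, 0.0421]
tool_rot: [0.001, 0.975, 0.219, -0.02]
contact_force: [0.2, 0.3, -2.3]
gripper_width: 0.129
```

Run:
```python
from h import *
tip([.562,.2895,.126],-64.6);wrist('w11');P,d=wcloud('w11');z=np.load('w11.npz')
print([boxes_of('wrist',l)[:2] for l in('big_ball_center','small_ball_center','tray_grip')])
```

```text
tip [0.5658 0.2907 0.0761] F [ 0.2  0.3 -2.3]
t 18.25 tcp [0.5645 0.2903 0.0421] yaw -64.68 z [-0.038 -0.011 -0.999] delta [ -5.9  -0.8 -49.7] turn -0.08 w 0.129
[[{'box': [289.8, 141.8, 67.3, 69.0], 'p': 0.91}], [{'box': [254.0, 106.2, 136.1, 238.0], 'p': 0.2}], [{'box': [255.2, 113.7, 131.3, 231.0], 'p': 0.91}]]
```

```bash
cat >> h.py <<'E'
def ball(n):
    from scipy.optimize import least_squares
    P,d=wcloud(n);z=np.load(n+'.npz');b=boxes_of('wrist','big_ball_center')[0]['box'];u,v,r=b[0]+b[2]/2,b[1]+b[3]/2,min(b[2:])/2*.8
    vv,uu=np.mgrid[:400,:640];Q=P[(np.hypot(uu-u,vv-v)<r)&(d>0)&(d<.3)]
    s=least_squares(lambda c:np.linalg.norm(Q-c,axis=1)-.017,Q.mean(0)-[0,0,.01],loss='soft_l1',f_scale=.001).x
    # lip plane of tray: points seen, in tool frame
    q=(P-z['p'])@z['R'];m=(d>0)&(d<.35)&(q[...,0]>.02)&(q[...,0]<.085)&(abs(q[...,1])<.036)&(P[...,2]<s[2]-.008)&(P[...,2]>s[2]-.020)&(np.hypot(P[...,0]-s[0],P[...,1]-s[1])>.02)
    F=P[m];N=None
    if len(F)>100:
        A=np.c_[F[:,:2]-F[:,:2].mean(0),np.ones(len(F))];co=np.linalg.lstsq(A,F[:,2],rcond=None)[0];
        k=abs(A@co-F[:,2])<.002;co=np.linalg.lstsq(A[k],F[k,2],rcond=None)[0];N=co
    h=z['p']-OFF*z['R'][:,2]
    print('ball',s.round(4),'n',len(Q),'ball-tip',(s-h).round(4),'in stand',((s[:2]-C)@X*1000).round(1),((s[:2]-C)@Y*1000).round(1),'floor slope,z',None if N is None else (N.round(3),k.sum()))
    return s
E
python3 - <<'E'
from h import *
ball('w11')
p=[.6130,.0415,.110]
E
```

```text
ball [0.6055 0.3076 0.0594] n 2274 ball-tip [ 0.0398  0.0168 -0.0166] in stand 33.0 409.1 floor slope,z (array([-0.004,  0.007,  0.047]), np.int64(6350))
```

Emit:
{"name": "step_arm", "arguments": {
  "steps": [
    [0,0,-4,0],
    [0,0,-8,0],
    [0,0,-9,0],
    [0,0,-9,0],
    [0,0,-7,0],
    [0,0,-4,0],
    [0,0,0,0]
  ]
}}

```text
time: 19.2
tool_pos: [0.5656, 0.2907, 0.0856]
tool_rot: [0.001, 0.975, 0.219, -0.021]
contact_force: [1.1, -0.9, -2.7]
gripper_width: 0.133
```

Emit:
{"name": "step_arm", "arguments": {
  "steps": [
    [-2,4,0,0],
    [-3,7,0,0],
    [-5,11,0,0],
    [-6,14,0,0],
    [-6,14,0,0],
    [-6,14,0,0],
    [-6,14,0,0],
    [-6,14,0,0]
  ]
}}

```text
time: 20.0
tool_pos: [0.5677, 0.1815, 0.0851]
tool_rot: [0.002, 0.975, 0.219, -0.022]
contact_force: [0.2, 0.1, -2.3]
gripper_width: 0.126
```

Run:
```python
from h import *
wrist('w12');tip([.562,.2895,.126],-64.6);s=ball('w12');p,R,_=tool();t=np.array([*(C+.145*Y),.110]);print('need',(R.T@(t-s)*1000).round(1))
```

```text
tip [0.5693 0.1797 0.119 ] F [ 0.2 -1.8 -2.3]
t 20.05 tcp [0.5678 0.1792 0.085 ] yaw -64.74 z [-0.043 -0.016 -0.999] delta [  39.9 -102.4   -8.4] turn -0.14 w 0.124
ball [0.6089 0.2008 0.1022] n 2156 ball-tip [ 0.0397  0.0189 -0.0169] in stand 20.0 303.1 floor slope,z (array([-0.008,  0.004,  0.089]), np.int64(6367))
need [-64.2 146.   -5.7]
```

Emit:
{"name": "step_arm", "arguments": {
  "steps": [
    [-4,10,-1,0],
    [-6,14,-1,0],
    [-6,14,-1,0],
    [-6,14,-1,0],
    [-6,14,-1,0],
    [-6,13,0,0],
    [-5,11,0,0],
    [-4,9,0,0]
  ]
}}

```text
time: 20.9
tool_pos: [0.572, 0.0639, 0.0926]
tool_rot: [0.002, 0.976, 0.219, -0.022]
contact_force: [-0.2, 0.2, -2.1]
gripper_width: 0.13
```

Emit:
{"name": "step_arm", "arguments": {
  "steps": [
    [-3,7,0,0],
    [-2,5,0,0],
    [-2,3,0,0],
    [0,0,0,0],
    [0,0,0,0]
  ]
}}

```text
time: 21.4
tool_pos: [0.572, 0.0451, 0.0926]
tool_rot: [0.002, 0.976, 0.218, -0.022]
contact_force: [1.3, -0.0, -1.7]
gripper_width: 0.13
```

Run:
```python
from h import *
wrist('w13');tip([.562,.2895,.126],-64.6);s=ball('w13');p,R,_=tool();t=np.array([*(C+.145*Y),.110]);print('need',(R.T@(t-s)*1000).round(1))
```

```text
tip [0.5734 0.0456 0.1265] F [ 0.3  0.3 -2.5]
t 21.45 tcp [0.572  0.0452 0.0926] yaw -64.77 z [-0.042 -0.013 -0.999] delta [  93.6 -225.4   -2.2] turn -0.17 w 0.128
ball [0.6131 0.061  0.1097] n 2179 ball-tip [ 0.0397  0.0154 -0.0168] in stand 2.8 164.3 floor slope,z (array([-0.008,  0.004,  0.097]), np.int64(6369))
need [-8.1 17.7 -0. ]
```

Emit:
{"name": "step_arm", "arguments": {
  "steps": [
    [-2,4,0,0],
    [-3,6,0,0],
    [-3,5,0,0],
    [-1,3,0,0],
    [0,0,0,0],
    [0,0,0,0],
    [0,0,0,0]
  ]
}}

```text
time: 22.2
tool_pos: [0.5715, 0.0238, 0.0929]
tool_rot: [0.002, 0.976, 0.219, -0.022]
contact_force: [0.1, -0.3, -1.6]
gripper_width: 0.127
```

Run:
```python
from h import *
wrist('w14');s=ball('w14');p,R,_=tool();t=np.array([*(C+.145*Y),.110]);print('need',(R.T@(t-s)*1000).round(1),R[:,2])
P,d=wcloud('w14');x=(P[...,:2]-C)@X*1000;y=(P[...,:2]-C)@Y*1000
k=(d>0)&(P[...,2]>.105)&(P[...,2]<.125)&(abs(x)<6)&(y<78)&(y>20);print('torch seen',k.sum(),y[k].max() if k.any() else '',np.percentile(P[k][:,2],95) if k.any() else '')
print([(l,boxes_of('wrist',l)[:2]) for l in('small_ball_center',)])
I=np.load('w14.npz')['I'];p,d=grab_frame('side');top,_=grab_frame('top')
cv2.imwrite('pics/m14.png',np.hstack([I[60:360,190:590],cv2.resize(p[120:270,220:420],(400,300),interpolation=2)])[:,:,::-1])
```

```text
ball [0.6136 0.04   0.11  ] n 2024 ball-tip [ 0.0407  0.0158 -0.0168] in stand 0.0 143.5 floor slope,z (array([-0.007,  0.004,  0.097]), np.int64(6379))
need [ 0.4 -1.4  0. ] [-0.04215466 -0.0134124  -0.99902107]
torch seen 1527 75.90114007559555 0.11838674722520562
[('small_ball_center', [])]
```

View pics/m14.png

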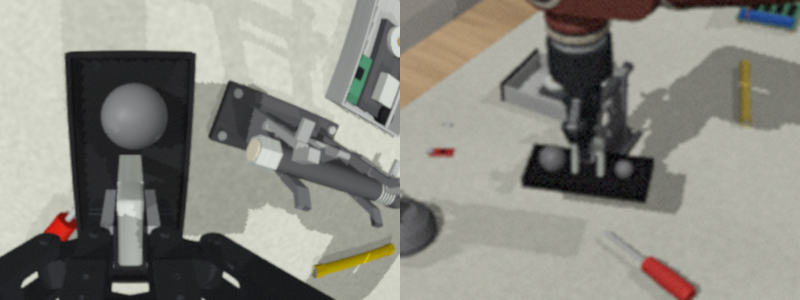

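The ball sits in front of the lens. Both balls are in their pockets (the side half shows them at (552,158) and (623,168)), and the jaw is over the torch. I'll hand in.

Run:
```python
from h import *
s=state();print(s['time'],np.abs(s['joint_vel']).max(),s['contact_force'],s['gripper_width']);print(job_done())
```

```text
22.45 0.001890211219924889 [ 0.30345286  0.05720421 -2.01761645] 0.12818554879514912
the job is handed in; nothing more can be done
None
```

I handed the job in at 22.5 s of the 61 s allowed, with the torch clipped in its stand and the tray held level in front of the lens. The hand-in gives no verdict.

**Torch:** I laid the dark steel torch in the forks with its lens to +y and pressed it down, meeting about 14 N at the bottom. The picture then showed the jaw nose over it, so I let go. After release its axis measured 0.110 m up, about 0.3 mm off centre in x, and it had not moved. I never measured the jaw angle itself; "shut" rests on that picture.

**Tray:** I lifted it by its handle and carried it to the beam. The last measurements before hand-in were:

| Check | Reading |
|---|---|
| Larger ball off the torch axis, sideways | about 0 mm |
| Larger ball height | 0.110 m |
| Larger ball in front of the lens | about 69 mm |
| Tray slope | below 0.01 rad |
| Arm joint speed | about 0.002 rad/s |
| Wrist load | about 2 N |

Both balls showed in their pockets in the last side view, but the network missed the small ball in the last wrist picture. I moved nothing near the bystanders, but I did not re-measure their positions.

**What failed or disagreed:**
- **First grasp:** the gripper closed on nothing. The wrist and side depth both put the real fingertips about 34 mm behind the reported TCP. I corrected for that and the second grasp held.
- **Tool tilt:** the tool picked up a tilt of 2 to 3 degrees during moves. The tray stayed level because it was gripped in that pose.

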